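Index the gauge turntable and lift out the specimen carrier

TASK

Take the turntable by its black knob and turn it clockwise (seen from above) all the way to its stop, so that the blue specimen carrier comes out from under the gauge head. Then lift the carrier by its orange grip at least 10 cm above the turntable, with both specimens still standing on it, and finish there: holding it in the air, level and still, not putting it down or letting go. Leave the turntable at its stop and do not disturb the pot, brass weight, screwdriver or phone.

Things in the scene. Friction and masses are not known exactly. Their poses are not given: they have to be found in the camera images.
- stand: Fixed gauge stand: round white housing 270 mm across, 38 mm high, origin at the centre of its underside on the bench. The aluminium turntable (310 mm across, top face 55 mm above the bench) turns on its centre line. An upright 22 mm column, 320 mm high, stands 200 mm from the centre, beyond probe.
- probe (a point): Tip of the gauge head's probe, 171 mm above the bench, 100 mm from the turntable's axis, fixed to the stand. The white head above it is a box 75 mm (radial) by 70 mm, centred 125 mm from the axis, 200 to 310 mm above the bench, held by the column.
- axis (a point): Point on the turntable's vertical axis, at the height of its top face (55 mm above the bench).
- platter (a joint): Turntable angle, rad. 0 at the start, with the carrier under the gauge head (its centre up to 25 mm to either side of the probe). It grows as the table turns clockwise seen from above and ends at a hard stop at 2.094 (120 degrees). It turns freely with light friction (0.22 N m, about 2 N at the knob) and stays where it is left.
- knob (a point): Centre of the top of the turntable's upright round black knob, 120 mm above the bench, 120 mm from the axis. The knob is 20 mm in diameter, from 78 to 120 mm above the bench, on a 12 mm stem; nothing tall within 120 mm of it on the turntable. It sits 120 degrees clockwise of the carrier.
- carrier: Loose specimen carrier: blue tray 64 (x) by 120 (y) mm, floor 6 mm thick, rim 14 mm high, in a seat of 8 mm high corner blocks (2 to 3 mm play) on the turntable, 100 mm from its axis; x points radially outwards. Origin at the centre of its underside, 55 mm above the bench when seated. A post in its centre carries the orange grip. About 0.26 kg.
- grip (a point): Centre of the carrier's orange grip block, 85 mm above the carrier's underside (140 mm above the bench when seated). The block is 16 mm along the carrier's x, 26 mm along its y, 34 mm high. Pinch it from above along x.
- specimen_black: Loose black polymer cylinder, 28 mm in diameter, 40 mm high, standing free on the tray at about y = +37 mm of the carrier; origin at the centre of its underside (6 mm above the carrier's underside). Falls over if the tray is tipped or jerked.
- specimen_brass: Loose brass-coloured cylinder, 28 mm in diameter, 40 mm high, standing free on the tray at about y = -37 mm of the carrier; origin at the centre of its underside.
- pot: Bystander: open steel pot, 84 mm across, 75 mm high; origin at the centre of its underside.
- weight: Bystander: brass balance weight, 44 mm across, 62 mm high; origin at the centre of its underside.
- screwdriver: Bystander: screwdriver lying on the bench; origin on its underside, handle to its -x.
- phone: Bystander: flat black phone, 75 x 150 x 9 mm; origin at the centre of its underside.
Mind the look-alikes: they are no part of the job. Leave any green or red look-alike of the carrier alone.

How it is judged (in metres and radians):
On the way:
1. the turntable is at its stop (within about 4 degrees) with the carrier still in its seat (value of joint platter above 2.03 rad and height (world z) of carrier below 0.06 m and angle between carrier's own z axis and vertical below 0.05 rad), for 0.2 s.
At the end, for the whole second after the job is handed in: Fingers hold the carrier, underside at least 145 mm above the bench (90 mm above the turntable), within 0.10 rad of level, under 20 mm/s and 0.15 rad/s, not on the stand; both specimens upright on it (within 0.2 rad); turntable joint above 2.0 (value of joint platter above 2 rad and height (world z) of carrier above 0.145 m and angle between carrier's own z axis and vertical below 0.1 rad and linear speed of carrier below 0.02 m/s and angular speed of carrier below 0.15 rad/s and contact force between the fingers and carrier above 1 N and contact force between carrier and stand below 0.1 N and angle between each of specimen_black, specimen_brass's own z axis and vertical below 0.2 rad and z of specimen_black in the frame of carrier between 0 and 0.012 m and distance between each of specimen_black, specimen_brass and carrier below 0.065 m and z of specimen_brass in the frame of carrier between 0 and 0.012 m); the arm keeps its last pose, push and grip.
It fails at once if the pot is moved by more than 25 mm (distance of pot from where it was at the start of the episode above 0.025 m).
It fails at once if the weight is moved by more than 25 mm (distance of weight from where it was at the start of the episode above 0.025 m).
It fails at once if the screwdriver is moved by more than 25 mm (distance of screwdriver from where it was at the start of the episode above 0.025 m).
It fails at once if the phone is moved by more than 25 mm (distance of phone from where it was at the start of the episode above 0.025 m).
It also fails if it takes over 58 s, if anything falls off the work surface, if the arm or the gripper's body presses on something with over 40 N, if the wrist force passes 120 N, or if a joint passes its speed limit or range.

ROBOT

A 6-joint arm with a two-finger parallel gripper is mounted at the origin on the work surface. World frame = base frame: x ahead of the robot, y to its left, z up, the work surface at z = 0. Lengths are in mm, angles in rad, forces in N, time in s.
With the tool pointing down it reaches from about 300 to 750 mm from the base axis. Payload 8.5 kg.
Tool frame: the origin (TCP) lies between the finger pads; the fingertips stand tcp_to_tips ahead of it and the grasp point (between the pads) is the TCP (tcp_to_tips is the distance from the TCP to the fingertips, in mm); z points along the fingers, y is the line along which they close (so a half turn about z gives the same grasp; the last joint's range is limited). The gripper opens to 85 mm and grips with 20 to 120 N. Pads are 22 mm wide; open, the fingers measure 114 mm over their backs; the gripper's body (76 mm by 85 mm) begins 54 mm behind the grasp point. The pads swing forward as they close: fully open they stand 13 mm farther back than shut.
Start: joints at [-1.52, 0.381, 1.297, -0, 1.464, -0.215], TCP at [144.47, -530.668, 250.322] pointing down, gripper open.
Joint ranges: [-3.11, 3.11], [-0.89, 2.33], [0.22, 2.48], [-1.42, 4.56], [0.17, 2.85], [-2.88, 2.88]. Speed limits (rad/s): [2.39, 2.39, 3.14, 3.14, 3.14, 3.14].

INTERFACE

Orientations are given as a unit quaternion [x, y, z, w].
In Python, from plant import sense, capture, camera_model, hand_in, spot_in, regions_of, tcp_to_tips gives the robot as it stands.
- The arm moves only by the tool servo_tool, never from a script. Its argument "moves" is a list of rows, each an object with "claw": the opening, from -1 (shut) to 1 (fully open); "linear": the shift along the tool's x, y, z in units of 0.02 m (1.0 is 0.02 m), a list of three; "dr": the turn, a rotation vector about the tool's x, y, z in units of 5 degrees (1.0 is 5 degrees), a list of three. A call has 1 to 12 rows; each row shifts and turns the commanded pose from where the row before left it, along the tool's axes as they then stand; what a row does not reach is not made up. A row lasts 1/8 s, in which the tool goes at most 62.5 mm and 10.7 degrees, less where a joint would pass 70% of its speed; a pose out of reach is approached as far as the arm can. A call with a number of a shift or a turn outside -1 to 1 is refused whole. A call with a gripper value outside its range is refused whole. The fingers move at their own pace and stop on an object; the grip force is fixed at half the most. Time passes only in rows, so rows that do not move let the fingers close. It gives the time, the measured TCP pose, the force, the opening and the grip force at its end, in the units of the state.
- sense(): the state, without advancing time (a new reading comes with each control period).
- capture(name): name is "scene" or "top" or "wrist"; returns the picture (420x560x3 uint8, red, green, blue); there is no depth.
- camera_model(name): a dict with "fx", "fy", "cx", "cy" (pixels), "dist" ([k1, k2, p1, p2, k3] as OpenCV has them; the pictures are not rectified), "position" and "attitude" of the camera in the world. Camera axes: x right, y down, z forward; pixel columns grow to the right and rows downward; lengths in mm; the calibration is good to about 2 mm. A picture is of the moment at which its call begins: read the wrist's pose just before it. camera_model takes no time and is no camera call; for the wrist camera it gives the pose at the moment of the call.
- hand_in(): hands the job in; it is judged then, once.
Trained networks look in the newest picture that a camera, given by its name, has taken for a name from the list of things; names that differ only in an ending like _2 or _b are one class to them, and where a whole thing is asked for, a point or a joint stands for the part that bears it (a point fixed in the world has none). Each returns a list of dicts, best first, with "score" (0 to 1); they miss things now and then, are a little off and sometimes report something else, mostly with a low value. They report only what shows in the picture. A call takes as long as a camera call. They do not tell look-alikes from the thing itself.
- spot_in(camera, name): "rect" ([left, top, right, bottom] in pixels, round what is visible of it).
- regions_of(camera, name): "pixels" (420x560 bool, what is visible of it) and "rect" ([left, top, right, bottom] in pixels, round what is visible of it).
The state is a dict: "clock": time; "joint_pos": joint angles; "joint_vel": joint speeds; "joint_efforts": joint torques, N m; "ee_pos": TCP position; "tcp_rot": TCP orientation; "force": force on the tool from outside, world axes, zero at the start; "torque": the same for the moment, N m; "finger_gap": opening from 0.0 (shut) to 1.0 (fully open); "grip_force": force on a finger pad.
Only numpy, scipy, OpenCV 4.12 (cv2) and the standard library are available. Lean on these libraries where they do the work, as an engineer would, in place of code of your own. Each camera call takes 0.05 s, during which the arm holds its last target. There are 200 camera calls.

## Working session

There is one attempt and no reset: what is moved stays moved. The work goes in short steps, Python scripts to look and compute and a tool call to move; the robot and the scene stay as the last step left them, time stands still between calls to the robot, and variables do not carry over. Pictures are saved under pics/ and viewed, at most 10 in all, crops included, and the job is handed in when it is done.

Besides the shell and the picture viewer there is one more tool, called after "Request:" in YAML: its name, and indented under it one key for each argument. servo_tool: Moves the arm, as the interface text tells. Its arguments: {"type":"object","properties":{"moves":{"type":"array","items":{"type":"object","properties":{"claw":{"type":"number"},"linear":{"type":"array","items":{"type":"number"}},"dr":{"type":"array","items":{"type":"number"}}}}}},"required":["moves"]}

```bash
mkdir -p pics; cat > h.py <<'E'
import numpy as np, cv2
from scipy.spatial.transform import Rotation as R
from plant import *
def ray(cm,uv):
    K=np.array([[cm['fx'],0,cm['cx']],[0,cm['fy'],cm['cy']],[0,0,1]],float)
    n=cv2.undistortPoints(np.array([[uv]],float),K,np.array(cm['dist'],float))[0,0]
    return np.array(cm['position'],float), R.from_quat(cm['attitude']).apply([n[0],n[1],1.])
def at_z(cm,uv,z):
    p,d=ray(cm,uv); return p+d*(z-p[2])/d[2]
def proj(cm,P):
    K=np.array([[cm['fx'],0,cm['cx']],[0,cm['fy'],cm['cy']],[0,0,1]],float)
    Rm=R.from_quat(cm['attitude']).inv(); t=-Rm.apply(cm['position'])
    return cv2.projectPoints(np.array(P,float).reshape(-1,1,3),Rm.as_rotvec(),t,K,np.array(cm['dist'],float))[0][:,0]
E
python3 - <<'E'
from h import *
print(tcp_to_tips, sense())
for c in ['scene','top']:
    im=capture(c); cv2.imwrite(f'pics/{c}0.png',im[:,:,::-1])
    cm=camera_model(c); print(c,cm)
    for n in ['stand','platter','knob','carrier','grip','specimen_black','specimen_brass','pot','weight','screwdriver','phone']:
        for r in spot_in(c,n)[:3]: print(n,round(r['score'],2),np.round(r['rect']))
E
```

```text
19.0 {'clock': 0.0, 'joint_pos': array([-1.52028325e+00,  3.81244771e-01,  1.29828474e+00, -1.63882987e-05,
        1.46357714e+00, -2.15325732e-01]), 'joint_vel': array([-1.13527484e-03, -2.09729961e-03,  5.54959205e-04,  1.65106414e-03,
        9.76483913e-05, -2.76721978e-04]), 'joint_efforts': array([-1.78554554e-03, -4.48458874e+01, -2.31279677e+01, -2.80100667e-04,
        4.84281132e-03,  8.22101896e-06]), 'ee_pos': array([ 144.46184276, -530.41429885,  249.67747392]), 'tcp_rot': array([ 9.91178813e-01,  1.32529194e-01,  5.41921771e-05, -7.55101093e-04]), 'force': array([ 0.15865903, -0.44801096,  0.16519513]), 'torque': array([ 0.05224327, -0.07107711, -0.01182074]), 'grip_force': 0.0, 'finger_gap': 0.9996516819965996}
scene {'fx': 461.82074370842065, 'fy': 461.82074370842065, 'cx': 281.818971983513, 'cy': 203.5404701939512, 'dist': array([-0.11086173,  0.        ,  0.        ,  0.        ,  0.        ]), 'position': array([1404.83148017, -418.77815569,  873.98702346]), 'attitude': array([ 0.75444808,  0.48502652, -0.23767534, -0.37291794])}
stand 0.57 [235. 156. 342. 295.]
p
[... 874 characters left out ...]
.65213892,  -15.6361089 , 1397.82510358]), 'attitude': array([-0.69977314,  0.70981097, -0.06020235,  0.05349399])}
stand 0.94 [277. 132. 333. 189.]
platter 0.85 [196. 138. 307. 244.]
knob 0.59 [202. 141. 305. 244.]
carrier 0.91 [267. 163. 299. 196.]
carrier 0.8 [337. 103. 376. 146.]
carrier 0.79 [150. 290. 184. 335.]
grip 0.92 [128. 113. 171. 149.]
grip 0.91 [264. 158. 300. 200.]
grip 0.87 [334. 104. 370. 144.]
specimen_black 0.64 [273. 159. 280. 171.]
pot 0.61 [138. 241. 167. 266.]
weight 0.63 [367. 238. 387. 258.]
weight 0.33 [269. 162. 303. 201.]
screwdriver 0.73 [119. 168. 176. 208.]
screwdriver 0.62 [284. 181. 295. 191.]
phone 0.78 [393. 168. 441. 195.]
phone 0.26 [269. 166. 300. 198.]
```

```bash
python3 - <<'E'
import cv2
a=cv2.imread('pics/scene0.png');b=cv2.imread('pics/top0.png')
cv2.imwrite('pics/s1.png',cv2.resize(a[120:390,90:450],(800,600),interpolation=cv2.INTER_CUBIC))
cv2.imwrite('pics/t1.png',cv2.resize(b[80:350,100:460],(800,600),interpolation=cv2.INTER_CUBIC))
E
```

```text
(no output)
```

View pics/s1.png

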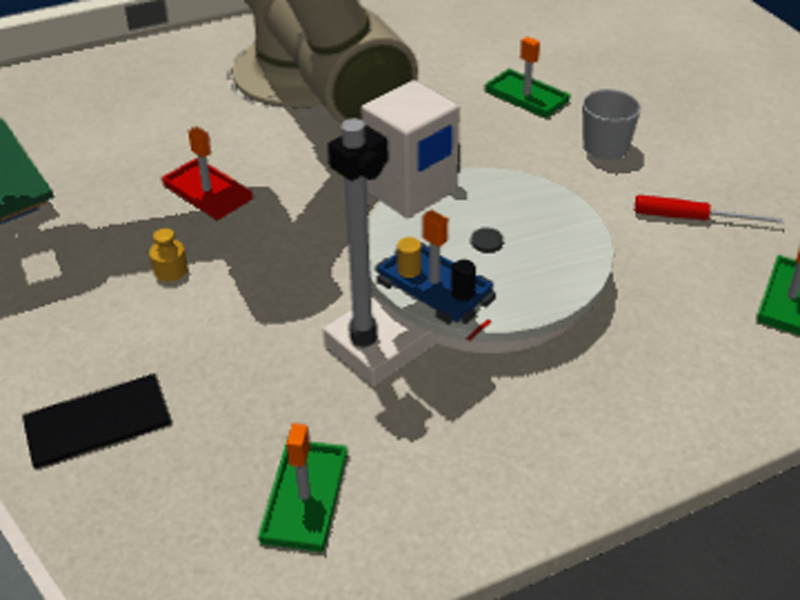

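View pics/t1.png

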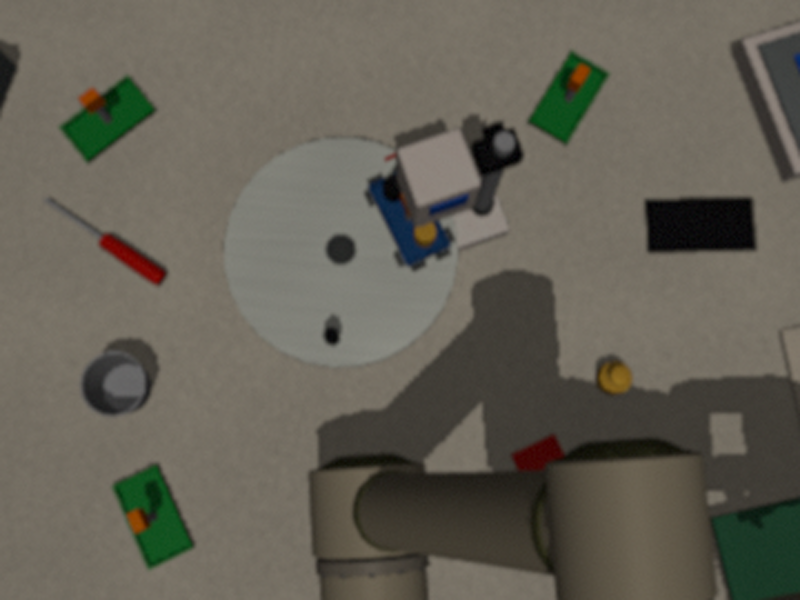

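```bash
python3 - <<'E'
from h import *
t=camera_model('top');s=camera_model('scene')
f=lambda x,y:(100+x*.45,80+y*.45)
g=lambda x,y:(90+x*.45,120+y*.45)
for n,p,z in [('left',(224,250),55),('right',(458,250),55),('topedge',(341,135),55),('bot',(341,367),55),('knob',(332,337),120),('hub',(341,249),60),('colTop',(503,143),320),('pot',(116,384),70),('weight',(615,377),50),('greenNE',(568,97),10)]:
    print(n,at_z(t,f(*p),z).round())
for n,p,z in [('hub',(487,239),58),('grip',(435,228),140),('coltop',(353,130),320),('brassTop',(408,243),101),('blackTop',(463,268),101)]:
    print('s',n,at_z(s,g(*p),z).round())
# refine disc by color edge in top image
im=capture('top'); hsv=cv2.cvtColor(im,cv2.COLOR_RGB2HSV)
r=regions_of('top','platter')
if r:
    c=r[0]['pixels'].astype(np.uint8); print(r[0]['rect'],c.sum())
    k=max(cv2.findContours(c,0,1)[0],key=len)[:,0]
    P=np.array([at_z(t,p,55)[:2] for p in k])
    ok=np.ones(len(P),bool)
    for _ in range(10):
        A=np.c_[2*P,np.ones(len(P))][ok];x=np.linalg.lstsq(A,(P[ok]**2).sum(1),rcond=None)[0]
        rad=np.sqrt(x[2]+x[0]**2+x[1]**2);d=abs(np.hypot(*(P-x[:2]).T)-rad);ok=d<max(3,np.median(d)*1.5)
    print('axis',x[:2],rad,ok.sum(),len(P))
# dark knob pixels
gr=im.max(2).astype(int); sub=gr[215:245,238:262]; ys,xs=np.where(sub<55); print('dark',len(xs))
kp=np.c_[xs+238,ys+215]; print(kp.min(0),kp.max(0),kp.mean(0))
for y in range(218,240): print(y,gr[y,240:260])
E
```

```text
left [570. 202.  55.]
right [ 566. -106.   55.]
topedge [725.  47.  55.]
bot [414.  49.  55.]
knob [446.  57. 120.]
hub [569.  48.  60.]
colTop [ 631. -139.  320.]
pot [395. 336.  70.]
weight [ 396. -307.   50.]
greenNE [ 791. -268.   10.]
s hub [568.  49.  58.]
s grip [611. -42. 140.]
s coltop [ 641. -144.  320.]
s brassTop [580. -62. 101.]
s blackTop [645. -23. 101.]
[197.1, 139.0, 307.4, 245.5] 7500
axis [570.27034245  49.31151127] 153.41408208915553 259 353
dark 38
[246 227] [251 234] [248.81578947 230.31578947]
218 [127 128 127 129 128 129 127 129 129 129 128 130 129 130 130 130 128 129
 130 129]
219 [126 126 127 127 127 127 127 128 127 128 128 127 128 128 128 129 128 129
 129 129]
220 [126 128 127 127 127 127 127 127 125 122 124 127 128 128 128 127 127 128
 127 129]
221 [129 128 129 127 128 129 129 127 118 106 107 118 123 126 127 128 128 128
 127 129]
222 [128 130 128 129 129 129 128 118 101  84  84  96 109 124 130 130 129 129
 129 128]
223 [130 129 128 128 131 128 120 101  82  73  71  77  97 121 130 131 129 130
 130 131]
224 [129 130 130 129 129 125 105  82  73  71  70  72  90
[... 635 characters left out ...]
131]
232 [129 129 130 130 126 105  62  25  11  10   8  23  67 111 128 131 131 133
 133 131]
233 [128 130 129 129 129 117  83  45  23  15  17  40  81 115 130 131 132 132
 132 133]
234 [129 127 128 128 128 125 105  79  60  47  50  74 105 124 132 132 132 133
 134 134]
235 [127 128 127 128 128 128 123 110  98  91  91 109 123 131 132 131 132 133
 131 133]
236 [128 127 128 127 129 129 127 126 123 118 119 124 130 131 130 129 130 131
 132 132]
237 [129 128 128 128 128 128 129 130 127 127 128 129 130 130 130 130 131 131
 131 132]
238 [131 129 130 129 129 130 130 130 130 129 130 130 130 129 130 129 130 130
 131 131]
239 [130 131 130 130 130 130 130 129 130 131 131 131 131 132 132 131 132 132
 131 132]
```

Candidates, in scene crop pixels:
- Blue carrier on the turntable, (435,265), with its orange grip at (435,228).
- Red look-alike at (205,190).
- Green look-alikes at (527,92), (303,497) and (785,300).

I choose the blue carrier: it is under the gauge head and holds both specimens. The black knob is at top crop (332,337). The dark disc at (341,249) is the hub, not the knob.

The geometry agrees: grip radius is about 100 mm, column 201 mm, knob about 122 mm. The wrist camera will give the close check.

Request:
servo_tool:
  moves:
    - {"claw":1,"linear":[0.4,-0.4,0],"dr":[0,0,0]}
    - {"claw":1,"linear":[0.85,-0.95,0],"dr":[0,0,0]}
    - {"claw":1,"linear":[0.85,-0.95,0],"dr":[0,0,0]}
    - {"claw":1,"linear":[0.85,-0.95,0],"dr":[0,0,0]}
    - {"claw":1,"linear":[0.85,-0.95,0],"dr":[0,0,0]}
    - {"claw":1,"linear":[0.85,-0.95,0],"dr":[0,0,0]}
    - {"claw":1,"linear":[0.85,-0.95,0],"dr":[0,0,0]}
    - {"claw":1,"linear":[0.85,-0.95,0],"dr":[0,0,0]}
    - {"claw":1,"linear":[0.85,-0.95,0],"dr":[0,0,0]}
    - {"claw":1,"linear":[0.85,-0.95,0],"dr":[0,0,0]}
    - {"claw":1,"linear":[0.85,-0.95,0],"dr":[0,0,0]}
    - {"claw":1,"linear":[0.85,-0.95,0],"dr":[0,0,0]}

```text
clock: 2.8
ee_pos: [275.9, -268.6, 250.4]
tcp_rot: [0.991, 0.133, 0.0, 0.0]
force: [-0.0, 0.9, -0.3]
finger_gap: 0.996
grip_force: 0.0
```

Request:
servo_tool:
  moves:
    - {"claw":1,"linear":[0.85,-0.95,0],"dr":[0,0,0]}
    - {"claw":1,"linear":[0.85,-0.95,0],"dr":[0,0,0]}
    - {"claw":1,"linear":[0.85,-0.95,0],"dr":[0,0,0]}
    - {"claw":1,"linear":[0.85,-0.95,0],"dr":[0,0,0]}
    - {"claw":1,"linear":[0.85,-0.95,0],"dr":[0,0,0]}
    - {"claw":1,"linear":[0.85,-0.95,0],"dr":[0,0,0]}
    - {"claw":1,"linear":[0.85,-0.95,0],"dr":[0,0,-1]}
    - {"claw":1,"linear":[0,0,0],"dr":[0,0,-1]}
    - {"claw":1,"linear":[0,0,0],"dr":[0,0,-1]}
    - {"claw":1,"linear":[0,0,0],"dr":[0,0,-1]}
    - {"claw":1,"linear":[0,0,0],"dr":[0,0,-1]}
    - {"claw":1,"linear":[0,0,0],"dr":[0,0,-1]}

```text
clock: 4.3
ee_pos: [355.1, -109.8, 250.4]
tcp_rot: [0.922, 0.386, 0.0, 0.0]
force: [-0.1, -0.1, -0.2]
finger_gap: 0.998
grip_force: 0.0
```

Request:
servo_tool:
  moves:
    - {"claw":1,"linear":[0,0,0],"dr":[0,0,-1]}
    - {"claw":1,"linear":[0,0,0],"dr":[0,0,-1]}
    - {"claw":1,"linear":[0,0,0],"dr":[0,0,-1]}
    - {"claw":1,"linear":[0,0,0],"dr":[0,0,-1]}
    - {"claw":1,"linear":[0,0,0],"dr":[0,0,-1]}
    - {"claw":1,"linear":[0,0,0],"dr":[0,0,-1]}
    - {"claw":1,"linear":[0,0,0],"dr":[0,0,-1]}
    - {"claw":1,"linear":[0,0,0],"dr":[0,0,-1]}
    - {"claw":1,"linear":[0,0,0],"dr":[0,0,-1]}
    - {"claw":1,"linear":[0,0,0],"dr":[0,0,-1]}
    - {"claw":1,"linear":[0,0,0],"dr":[0,0,-1]}
    - {"claw":1,"linear":[0,0,0],"dr":[0,0,-1]}

```text
clock: 5.8
ee_pos: [355.1, -109.8, 250.4]
tcp_rot: [0.606, 0.796, 0.0, 0.0]
force: [0.4, -0.1, 0.2]
finger_gap: 0.998
grip_force: 0.0
```

Request:
servo_tool:
  moves:
    - {"claw":1,"linear":[0,0,0],"dr":[0,0,-1]}
    - {"claw":1,"linear":[0,0,0],"dr":[0,0,-1]}
    - {"claw":1,"linear":[0,0,0],"dr":[0,0,-1]}
    - {"claw":1,"linear":[0,0,0],"dr":[0,0,-1]}
    - {"claw":1,"linear":[0,0,0],"dr":[0,0,-1]}
    - {"claw":1,"linear":[0,0,0],"dr":[0,0,-1]}
    - {"claw":1,"linear":[0,0,0],"dr":[0,0,-1]}
    - {"claw":1,"linear":[0,0,0],"dr":[0,0,-1]}
    - {"claw":1,"linear":[0,0,0],"dr":[0,0,-1]}
    - {"claw":1,"linear":[0,0,0],"dr":[0,0,-1]}
    - {"claw":1,"linear":[0,0,0],"dr":[0,0,-1]}
    - {"claw":1,"linear":[0,0,0],"dr":[0,0,-1]}

```text
clock: 7.3
ee_pos: [355.1, -109.8, 250.4]
tcp_rot: [0.127, 0.992, 0.0, 0.0]
force: [0.0, -0.4, 0.5]
finger_gap: 1.002
grip_force: 0.0
```

Request:
servo_tool:
  moves:
    - {"claw":1,"linear":[-0.24,0.9,0],"dr":[0,0,0]}
    - {"claw":1,"linear":[-0.24,0.95,0],"dr":[0,0,0]}
    - {"claw":1,"linear":[-0.24,0.95,0],"dr":[0,0,0]}
    - {"claw":1,"linear":[-0.24,0.95,0],"dr":[0,0,0]}
    - {"claw":1,"linear":[-0.24,0.95,0],"dr":[0,0,0]}
    - {"claw":1,"linear":[-0.24,0.95,0],"dr":[0,0,0]}
    - {"claw":1,"linear":[-0.24,0.95,0],"dr":[0,0,0]}
    - {"claw":1,"linear":[-0.24,0.95,0],"dr":[0,0,0]}
    - {"claw":1,"linear":[-0.24,0.95,0],"dr":[0,0,0]}
    - {"claw":1,"linear":[-0.24,0.9,0],"dr":[0,0,0]}
    - {"claw":1,"linear":[0,0,0],"dr":[0,0,-1]}
    - {"claw":1,"linear":[0,0,0],"dr":[0,0,-0.8]}

```text
clock: 8.8
ee_pos: [449.3, 59.7, 250.3]
tcp_rot: [0.049, 0.999, 0.0, -0.0]
force: [-1.2, 0.3, -0.7]
finger_gap: 1.0
grip_force: 0.0
```

```bash
python3 - <<'E'
from h import *
s=sense();cm=camera_model('wrist');im=capture('wrist');cv2.imwrite('pics/w0.png',im[:,:,::-1])
print(s['ee_pos'],s['joint_pos'].round(2),cm['position'],R.from_quat(cm['attitude']).as_matrix().round(2).tolist(),cm['fx'])
print('pred knob px',proj(cm,[[450,60,120],[446,57,120],[569.5,49,60]]).round())
for n in ['knob','platter']:
    for r in spot_in('wrist',n)[:3]: print(n,round(r['score'],2),np.round(r['rect']))
E
```

```text
[449.29487882  59.74558861 250.32101441] [-0.13  0.21  1.55  0.    1.38 -1.6 ] [370.15748298  67.91994253 374.22702211] [[0.1, 0.95, 0.3], [1.0, -0.09, -0.03], [0.0, 0.31, -0.95]] 323.27979196835594
pred knob px [[283. 209.]
 [279. 205.]
 [283. 295.]]
knob 0.86 [145. 152. 421. 382.]
knob 0.41 [502.  64. 560. 147.]
platter 0.81 [144. 154. 423. 382.]
```

View pics/w0.png

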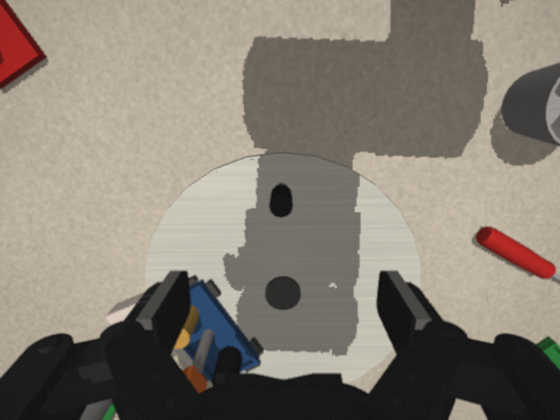

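The wrist view shows the black knob, with its top at about (281,206), and the hub at (283,293). That gives the knob at about (448,59) and the axis at about (568,49), a radius of 120 mm, which is correct. The blue carrier is at the lower left. I'll descend and grip the knob.

Request:
servo_tool:
  moves:
    - {"claw":1,"linear":[0.05,-0.03,0.5],"dr":[0,0,-0.16]}
    - {"claw":1,"linear":[0,0,0.9],"dr":[0,0,0]}
    - {"claw":1,"linear":[0,0,0.9],"dr":[0,0,0]}
    - {"claw":1,"linear":[0,0,0.9],"dr":[0,0,0]}
    - {"claw":1,"linear":[0,0,0.9],"dr":[0,0,0]}
    - {"claw":1,"linear":[0,0,0.9],"dr":[0,0,0]}
    - {"claw":1,"linear":[0,0,0.9],"dr":[0,0,0]}
    - {"claw":1,"linear":[0,0,0.9],"dr":[0,0,0]}
    - {"claw":1,"linear":[0,0,0.7],"dr":[0,0,0]}

```text
clock: 10.07
ee_pos: [448.2, 58.6, 99.2]
tcp_rot: [0.044, 0.999, 0.0, -0.001]
force: [0.8, 0.0, 0.5]
finger_gap: 1.003
grip_force: 0.0
```

Request:
servo_tool:
  moves:
    - {"claw":0.3,"linear":[0,0,0],"dr":[0,0,0]}
    - {"claw":-0.2,"linear":[0,0,0],"dr":[0,0,0]}
    - {"claw":-0.4,"linear":[0,0,0],"dr":[0,0,0]}
    - {"claw":-0.6,"linear":[0,0,0],"dr":[0,0,0]}
    - {"claw":-0.8,"linear":[0,0,0],"dr":[0,0,0]}
    - {"claw":-1,"linear":[0,0,0],"dr":[0,0,0]}
    - {"claw":-1,"linear":[0,0,0],"dr":[0,0,0]}
    - {"claw":-1,"linear":[0,0,0],"dr":[0,0,0]}

```text
clock: 11.08
ee_pos: [448.9, 58.5, 100.9]
tcp_rot: [0.043, 0.999, -0.0, 0.001]
force: [-1.7, -0.2, 4.2]
finger_gap: 0.214
grip_force: 58.4
```

Request:
servo_tool:
  moves:
    - {"claw":-1,"linear":[-0.001,0.105,0],"dr":[0,0,0.2]}
    - {"claw":-1,"linear":[-0.004,0.209,0],"dr":[0,0,0.4]}
    - {"claw":-1,"linear":[-0.008,0.314,0],"dr":[0,0,0.6]}
    - {"claw":-1,"linear":[-0.015,0.419,0],"dr":[0,0,0.8]}
    - {"claw":-1,"linear":[-0.015,0.419,0],"dr":[0,0,0.8]}
    - {"claw":-1,"linear":[-0.015,0.419,0],"dr":[0,0,0.8]}
    - {"claw":-1,"linear":[-0.015,0.419,0],"dr":[0,0,0.8]}
    - {"claw":-1,"linear":[-0.015,0.419,0],"dr":[0,0,0.8]}
    - {"claw":-1,"linear":[-0.008,0.314,0],"dr":[0,0,0.6]}
    - {"claw":-1,"linear":[-0.004,0.209,0],"dr":[0,0,0.4]}
    - {"claw":-1,"linear":[0,0,0],"dr":[0,0,0]}

```text
clock: 12.45
ee_pos: [472.0, 118.8, 100.9]
tcp_rot: [0.309, 0.951, 0.0, 0.001]
force: [1.7, -0.8, 5.8]
finger_gap: 0.218
grip_force: 58.8
```

Request:
servo_tool:
  moves:
    - {"claw":-1,"linear":[-0.004,0.209,0],"dr":[0,0,0.4]}
    - {"claw":-1,"linear":[-0.015,0.419,0],"dr":[0,0,0.8]}
    - {"claw":-1,"linear":[-0.015,0.419,0],"dr":[0,0,0.8]}
    - {"claw":-1,"linear":[-0.015,0.419,0],"dr":[0,0,0.8]}
    - {"claw":-1,"linear":[-0.015,0.419,0],"dr":[0,0,0.8]}
    - {"claw":-1,"linear":[-0.015,0.419,0],"dr":[0,0,0.8]}
    - {"claw":-1,"linear":[-0.015,0.419,0],"dr":[0,0,0.8]}
    - {"claw":-1,"linear":[-0.015,0.419,0],"dr":[0,0,0.8]}
    - {"claw":-1,"linear":[-0.015,0.419,0],"dr":[0,0,0.8]}
    - {"claw":-1,"linear":[-0.015,0.419,0],"dr":[0,0,0.8]}
    - {"claw":-1,"linear":[-0.015,0.419,0],"dr":[0,0,0.8]}
    - {"claw":-1,"linear":[-0.004,0.209,0],"dr":[0,0,0.4]}

```text
clock: 13.95
ee_pos: [548.1, 165.7, 100.9]
tcp_rot: [0.643, 0.766, -0.0, 0.001]
force: [-0.7, -3.7, 7.1]
finger_gap: 0.215
grip_force: 58.9
```

Request:
servo_tool:
  moves:
    - {"claw":-1,"linear":[-0.004,0.209,0],"dr":[0,0,0.4]}
    - {"claw":-1,"linear":[-0.015,0.419,0],"dr":[0,0,0.8]}
    - {"claw":-1,"linear":[-0.015,0.419,0],"dr":[0,0,0.8]}
    - {"claw":-1,"linear":[-0.015,0.419,0],"dr":[0,0,0.8]}
    - {"claw":-1,"linear":[-0.015,0.419,0],"dr":[0,0,0.8]}
    - {"claw":-1,"linear":[-0.015,0.419,0],"dr":[0,0,0.8]}
    - {"claw":-1,"linear":[-0.015,0.419,0],"dr":[0,0,0.8]}
    - {"claw":-1,"linear":[-0.015,0.419,0],"dr":[0,0,0.8]}
    - {"claw":-1,"linear":[-0.015,0.419,0],"dr":[0,0,0.8]}
    - {"claw":-1,"linear":[-0.004,0.209,0],"dr":[0,0,0.4]}
    - {"claw":-1,"linear":[0,0,0],"dr":[0,0,0]}

```text
clock: 15.32
ee_pos: [621.5, 155.0, 101.0]
tcp_rot: [0.848, 0.53, 0.0, 0.001]
force: [-0.3, -4.6, 6.6]
finger_gap: 0.213
grip_force: 58.9
```

Request:
servo_tool:
  moves:
    - {"claw":-1,"linear":[-0.004,0.209,0],"dr":[0,0,0.4]}
    - {"claw":-1,"linear":[-0.004,0.209,0],"dr":[0,0,0.4]}
    - {"claw":-1,"linear":[-0.001,0.105,0],"dr":[0,0,0.2]}
    - {"claw":-1,"linear":[-0.001,0.105,0],"dr":[0,0,0.2]}
    - {"claw":-1,"linear":[-0.001,0.105,0],"dr":[0,0,0.2]}
    - {"claw":-1,"linear":[-0.001,0.105,0],"dr":[0,0,0.2]}
    - {"claw":-1,"linear":[0,0,0],"dr":[0,0,0]}

```text
clock: 16.2
ee_pos: [635.6, 146.8, 101.0]
tcp_rot: [0.883, 0.47, -0.0, 0.0]
force: [-0.5, -3.7, 5.6]
finger_gap: 0.216
grip_force: 58.9
```

Request:
servo_tool:
  moves:
    - {"claw":-1,"linear":[-0.001,0.105,0],"dr":[0,0,0.2]}
    - {"claw":-1,"linear":[0,0,0],"dr":[0,0,0]}

```text
clock: 16.45
ee_pos: [637.1, 145.8, 101.0]
tcp_rot: [0.887, 0.462, -0.0, 0.0]
force: [-2.6, -2.5, 6.6]
finger_gap: 0.214
grip_force: 59.0
```

Request:
servo_tool:
  moves:
    - {"claw":-1,"linear":[-0.001,0.105,0],"dr":[0,0,0.2]}
    - {"claw":-1,"linear":[0,0,0],"dr":[0,0,0]}

```text
clock: 16.7
ee_pos: [637.2, 145.8, 100.9]
tcp_rot: [0.89, 0.455, -0.002, -0.001]
force: [-12.0, 0.8, 10.1]
finger_gap: 0.222
grip_force: 59.6
```

The position has stopped changing while the force rises, so the table is at its stop. I'll release the knob and rise.

Request:
servo_tool:
  moves:
    - {"claw":-0.3,"linear":[0,0,0],"dr":[0,0,0]}
    - {"claw":0,"linear":[0,0,0],"dr":[0,0,0]}
    - {"claw":0.3,"linear":[0,0,0],"dr":[0,0,0]}
    - {"claw":0.3,"linear":[0,0,-0.4],"dr":[0,0,0]}
    - {"claw":0.3,"linear":[0,0,-0.9],"dr":[0,0,0]}
    - {"claw":0.3,"linear":[0,0,-0.9],"dr":[0,0,0]}
    - {"claw":0.3,"linear":[0,0,-1],"dr":[0,0,0]}
    - {"claw":0.3,"linear":[0,0,-1],"dr":[0,0,0]}
    - {"claw":0.3,"linear":[0,0,-1],"dr":[0,0,0]}
    - {"claw":0.3,"linear":[0,0,-1],"dr":[0,0,0]}
    - {"claw":0.3,"linear":[0,0,-1],"dr":[0,0,0]}
    - {"claw":0.3,"linear":[0,0,-0.8],"dr":[0,0,0]}

```text
clock: 18.2
ee_pos: [639.1, 145.2, 261.8]
tcp_rot: [0.891, 0.454, 0.001, 0.0]
force: [0.6, 0.0, -0.2]
finger_gap: 0.65
grip_force: 0.0
```

```bash
python3 - <<'E'
from h import *
s=sense();print(s['ee_pos'],s['tcp_rot'],s['joint_pos'].round(2),s['force'])
for c in ['top','scene','wrist']:
    cm=camera_model(c);im=capture(c);cv2.imwrite(f'pics/{c}2.png',im[:,:,::-1])
    print(c,proj(cm,[[448,59,140],[448,59,55],[568,49,60]]).round())
    for n in ['carrier','grip','specimen_black','specimen_brass']:
        for r in spot_in(c,n)[:4]: print(n,round(r['score'],2),np.round(r['rect']))
a=cv2.imread('pics/scene2.png');b=cv2.imread('pics/top2.png')
o=np.vstack([cv2.resize(x,(600,300),interpolation=cv2.INTER_CUBIC) for x in (a[140:290,210:510],b[120:270,150:450])])
cv2.imwrite('pics/mix2.png',o)
E
```

```text
[639.09008146 145.15194062 261.84336025] [8.90883064e-01 4.54232256e-01 6.00291134e-04 2.51818903e-04] [0.04 0.57 0.95 0.   1.63 0.67] [ 0.59988885  0.01084076 -0.22221152]
top [[248. 230.]
 [250. 233.]
 [253. 192.]]
carrier 0.61 [229. 216. 270. 236.]
carrier 0.59 [333. 275. 366. 320.]
carrier 0.58 [129. 115. 166. 154.]
carrier 0.27 [262. 220. 268. 232.]
grip 0.94 [334. 103. 372. 144.]
grip 0.92 [226. 210. 271. 240.]
grip 0.69 [333. 276. 368. 320.]
grip 0.63 [128. 117. 162. 150.]
specimen_black 0.65 [262. 221. 270. 231.]
specimen_brass 0.66 [227. 220. 242. 233.]
scene [[294. 179.]
 [293. 203.]
 [309. 227.]]
carrier 0.81 [164. 177. 203. 218.]
carrier 0.64 [281. 178. 320. 220.]
carrier 0.62 [208. 312. 245. 368.]
carrier 0.56 [307. 136. 350. 173.]
grip 0.93 [165. 176. 204. 218.]
grip 0.82 [203. 307. 247. 368.]
grip 0.8 [430. 223. 462. 270.]
grip 0.76 [308. 138. 346. 171.]
wrist [[176. 391.]
 [198. 332.]
 [283. 289.]]
carrier 0.65 [500. 325. 560. 377.]
carrier 0.61 [159. 287. 258. 368.]
grip 0.94 [160. 288. 260. 366.]
grip 0.88 [498. 326. 560. 371.]
specimen_black 0.83 [217. 342. 244. 385.]
specimen_black 0.17 [151. 149. 419. 378.]
```

View pics/mix2.png

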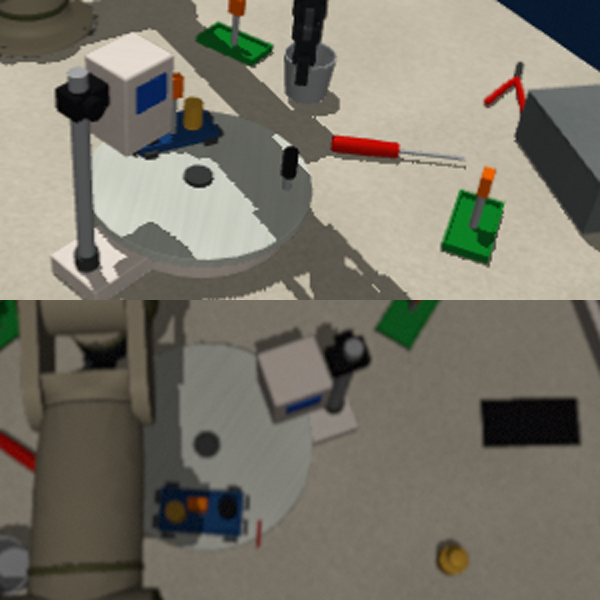

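The table is turned, and the carrier is seated at the near side with both specimens upright (top crop about (200,508)). I'll move above the grip, with tool y radial.

Request:
servo_tool:
  moves:
    - {"claw":0.5,"linear":[-0.86,-0.43,0],"dr":[0,0,0]}
    - {"claw":0.5,"linear":[-0.86,-0.43,0],"dr":[0,0,0]}
    - {"claw":0.5,"linear":[-0.86,-0.43,0],"dr":[0,0,0]}
    - {"claw":0.5,"linear":[-0.86,-0.43,0],"dr":[0,0,0]}
    - {"claw":0.5,"linear":[-0.86,-0.43,0],"dr":[0,0,0]}
    - {"claw":0.5,"linear":[-0.86,-0.43,0],"dr":[0,0,0]}
    - {"claw":0.5,"linear":[-0.86,-0.43,0],"dr":[0,0,0]}
    - {"claw":0.5,"linear":[-0.86,-0.43,0],"dr":[0,0,0]}
    - {"claw":0.5,"linear":[-0.86,-0.43,0],"dr":[0,0,0]}
    - {"claw":0.5,"linear":[-0.86,-0.43,0],"dr":[0,0,0]}

```text
clock: 20.2
ee_pos: [467.8, 56.2, 260.5]
tcp_rot: [0.891, 0.454, 0.0, 0.0]
force: [0.2, 0.2, 0.6]
finger_gap: 0.748
grip_force: 0.0
```

Request:
servo_tool:
  moves:
    - {"claw":0.5,"linear":[0,0,0],"dr":[0,0,-1]}
    - {"claw":0.5,"linear":[0,0,0],"dr":[0,0,-1]}
    - {"claw":0.5,"linear":[0,0,0],"dr":[0,0,-1]}
    - {"claw":0.5,"linear":[0,0,0],"dr":[0,0,-1]}
    - {"claw":0.5,"linear":[0,0,0],"dr":[0,0,-1]}
    - {"claw":0.5,"linear":[0,0,0],"dr":[0,0,-1]}
    - {"claw":0.5,"linear":[0,0,0],"dr":[0,0,-0.2]}
    - {"claw":0.5,"linear":[0,0,0],"dr":[0,0,0]}

```text
clock: 21.2
ee_pos: [468.4, 56.5, 260.4]
tcp_rot: [0.738, 0.675, 0.0, 0.0]
force: [-0.5, 0.0, -0.2]
finger_gap: 0.75
grip_force: 0.0
```

```bash
python3 - <<'E'
from h import *
s=sense();cm=camera_model('wrist');im=capture('wrist');cv2.imwrite('pics/w3.png',im[:,:,::-1])
print(s['ee_pos'],s['tcp_rot'])
hsv=cv2.cvtColor(im,cv2.COLOR_RGB2HSV)
print('pred tops',proj(cm,[[468.4,57.4,157],[468.4,57.4,140],[568,49,60]]).round())
m=cv2.inRange(hsv,(5,150,60),(16,255,255)); n,l,st,ce=cv2.connectedComponentsWithStats(m)
for i in range(1,n):
    if st[i,4]>60: print('orange',st[i],ce[i].round(), 'z157',at_z(cm,ce[i],157).round(1))
m=cv2.inRange(hsv,(105,120,30),(125,255,255)); n,l,st,ce=cv2.connectedComponentsWithStats(m)
for i in range(1,n):
    if st[i,4]>200: print('blue',st[i],ce[i].round(),at_z(cm,ce[i],65).round(1))
E
```

```text
[468.40979719  56.49419372 260.38472445] [7.37537854e-01 6.75305790e-01 4.36287281e-05 4.89702199e-05]
pred tops [[284. 217.]
 [284. 210.]
 [381. 186.]]
orange [274 191  22  44 861] [284. 213.] z157 [468.6  60.5 157. ]
orange [128 411  20   9 106] [139. 416.] z157 [ 318.4 -124.4  157. ]
blue [ 252  128   64  116 4595] [284. 180.] [469.2  64.9  65. ]
```

View pics/w3.png

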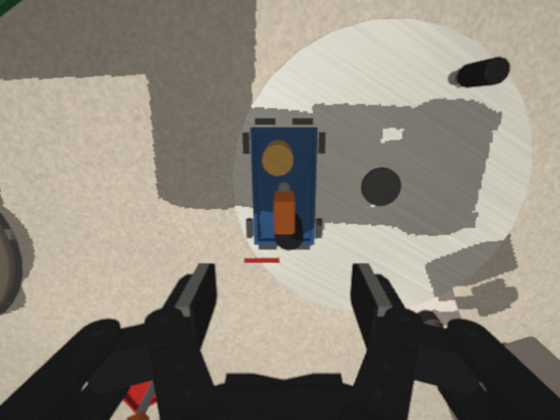

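The wrist view shows the grip at (284,213), where it was predicted. The specimens are upright at (277,158) and (290,236), and the tray is aligned with the tool. I'll descend and pinch.

Request:
servo_tool:
  moves:
    - {"claw":0.5,"linear":[0.06,0,0.4],"dr":[0,0,0]}
    - {"claw":0.5,"linear":[0,0,0.8],"dr":[0,0,0]}
    - {"claw":0.5,"linear":[0,0,0.8],"dr":[0,0,0]}
    - {"claw":0.5,"linear":[0,0,0.8],"dr":[0,0,0]}
    - {"claw":0.5,"linear":[0,0,0.8],"dr":[0,0,0]}
    - {"claw":0.5,"linear":[0,0,0.8],"dr":[0,0,0]}
    - {"claw":0.5,"linear":[0,0,0.6],"dr":[0,0,0]}
    - {"claw":0.5,"linear":[0,0,0.5],"dr":[0,0,0]}
    - {"claw":0.5,"linear":[0,0,0.5],"dr":[0,0,0]}
    - {"claw":0.5,"linear":[0,0,0],"dr":[0,0,0]}

```text
clock: 22.5
ee_pos: [468.3, 57.7, 139.8]
tcp_rot: [0.737, 0.676, -0.0, -0.0]
force: [0.1, 0.4, 1.1]
finger_gap: 0.745
grip_force: 0.0
```

Request:
servo_tool:
  moves:
    - {"claw":0.1,"linear":[0,0,0],"dr":[0,0,0]}
    - {"claw":-0.2,"linear":[0,0,0],"dr":[0,0,0]}
    - {"claw":-0.35,"linear":[0,0,0],"dr":[0,0,0]}
    - {"claw":-0.45,"linear":[0,0,0],"dr":[0,0,0]}
    - {"claw":-0.5,"linear":[0,0,0],"dr":[0,0,0]}
    - {"claw":-0.55,"linear":[0,0,0],"dr":[0,0,0]}
    - {"claw":-0.6,"linear":[0,0,0],"dr":[0,0,0]}
    - {"claw":-0.65,"linear":[0,0,0],"dr":[0,0,0]}
    - {"claw":-0.7,"linear":[0,0,0],"dr":[0,0,0]}
    - {"claw":-0.8,"linear":[0,0,0],"dr":[0,0,0]}
    - {"claw":-1,"linear":[0,0,0],"dr":[0,0,0]}
    - {"claw":-1,"linear":[0,0,0],"dr":[0,0,0]}

```text
clock: 24.0
ee_pos: [468.6, 57.7, 140.4]
tcp_rot: [0.737, 0.676, 0.0, 0.0]
force: [1.2, 0.3, 0.2]
finger_gap: 0.187
grip_force: 58.6
```

Request:
servo_tool:
  moves:
    - {"claw":-1,"linear":[0,0,-0.05],"dr":[0,0,0]}
    - {"claw":-1,"linear":[0,0,-0.1],"dr":[0,0,0]}
    - {"claw":-1,"linear":[0,0,-0.15],"dr":[0,0,0]}
    - {"claw":-1,"linear":[0,0,-0.2],"dr":[0,0,0]}
    - {"claw":-1,"linear":[0,0,-0.25],"dr":[0,0,0]}
    - {"claw":-1,"linear":[0,0,-0.3],"dr":[0,0,0]}
    - {"claw":-1,"linear":[0,0,-0.35],"dr":[0,0,0]}
    - {"claw":-1,"linear":[0,0,-0.35],"dr":[0,0,0]}
    - {"claw":-1,"linear":[0,0,-0.35],"dr":[0,0,0]}
    - {"claw":-1,"linear":[0,0,-0.35],"dr":[0,0,0]}
    - {"claw":-1,"linear":[0,0,-0.35],"dr":[0,0,0]}
    - {"claw":-1,"linear":[0,0,-0.35],"dr":[0,0,0]}

```text
clock: 25.5
ee_pos: [468.5, 57.7, 203.8]
tcp_rot: [0.737, 0.676, -0.0, -0.0]
force: [-0.5, 0.7, -4.0]
finger_gap: 0.178
grip_force: 58.5
```

Request:
servo_tool:
  moves:
    - {"claw":-1,"linear":[0,0,-0.35],"dr":[0,0,0]}
    - {"claw":-1,"linear":[0,0,-0.35],"dr":[0,0,0]}
    - {"claw":-1,"linear":[0,0,-0.35],"dr":[0,0,0]}
    - {"claw":-1,"linear":[0,0,-0.35],"dr":[0,0,0]}
    - {"claw":-1,"linear":[0,0,-0.35],"dr":[0,0,0]}
    - {"claw":-1,"linear":[0,0,-0.35],"dr":[0,0,0]}
    - {"claw":-1,"linear":[0,0,-0.3],"dr":[0,0,0]}
    - {"claw":-1,"linear":[0,0,-0.25],"dr":[0,0,0]}
    - {"claw":-1,"linear":[0,0,-0.2],"dr":[0,0,0]}
    - {"claw":-1,"linear":[0,0,-0.1],"dr":[0,0,0]}
    - {"claw":-1,"linear":[0,0,-0.05],"dr":[0,0,0]}
    - {"claw":-1,"linear":[0,0,0],"dr":[0,0,0]}

```text
clock: 27.0
ee_pos: [468.5, 57.7, 263.3]
tcp_rot: [0.737, 0.676, -0.0, -0.0]
force: [-0.8, 0.6, -4.5]
finger_gap: 0.177
grip_force: 58.5
```

Request:
servo_tool:
  moves:
    - {"claw":-1,"linear":[0,0,-0.1],"dr":[0,0,0]}
    - {"claw":-1,"linear":[0,0,-0.2],"dr":[0,0,0]}
    - {"claw":-1,"linear":[0,0,-0.3],"dr":[0,0,0]}
    - {"claw":-1,"linear":[0,0,-0.2],"dr":[0,0,0]}
    - {"claw":-1,"linear":[0,0,-0.1],"dr":[0,0,0]}
    - {"claw":-1,"linear":[0,0,0],"dr":[0,0,0]}
    - {"claw":-1,"linear":[0,0,0],"dr":[0,0,0]}
    - {"claw":-1,"linear":[0,0,0],"dr":[0,0,0]}

```text
clock: 28.0
ee_pos: [468.5, 57.7, 281.2]
tcp_rot: [0.737, 0.676, -0.0, -0.0]
force: [-0.1, 0.0, -4.1]
finger_gap: 0.179
grip_force: 58.5
```

```bash
python3 - <<'E'
from h import *
s=sense();print(s['clock'],s['ee_pos'],s['tcp_rot'],s['force'],s['grip_force'],abs(s['joint_vel']).max())
I={c:capture(c)[:,:,::-1] for c in ['scene','wrist']}
o=np.vstack([cv2.resize(I['scene'][110:260,210:410],(400,300),interpolation=cv2.INTER_CUBIC),cv2.resize(I['wrist'],(400,300))])
cv2.imwrite('pics/end.png',o)
E
```

```text
28.0 [468.4773035   57.66363289 281.20233998] [ 7.37111871e-01  6.75770722e-01 -9.60032850e-05 -1.05608640e-04] [-0.12521809  0.04175679 -4.05651499] 58.51730704307556 0.005297552274714443
```

View pics/end.png

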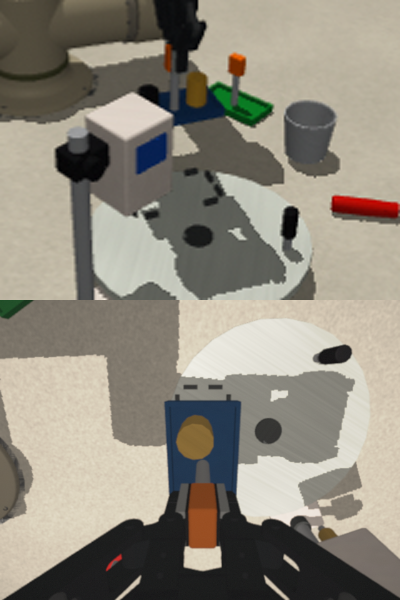

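The picture shows the carrier held level about 140 mm above the turntable. The seat is empty, and the black (148,92) and brass (196,88) specimens are both upright. The measured weight of 4.1 N fits the carrier plus the specimens.

```bash
python3 -c "from plant import *; print(hand_in())"
```

```text
the job is handed in; nothing more can be done
None
```

The job is handed in: the turntable is at its stop, and the blue carrier is held level and still about 14 cm above the turntable with both specimens upright; the hand-in call returned no verdict.

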